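# Work a length of square tube past the clamp post into the marking-out bay

## Robot

A 7-joint arm with a two-finger parallel gripper is mounted at the origin on a cart in front of the work surface, level with it; the furniture and walls round the work are solid. World frame = base frame: x ahead of the robot, y to its left, z up, the work surface at z = 0. Lengths are in m, angles in rad, forces in N, time in s.
With the tool pointing down it reaches from about 0.425 to 0.925 m from the base axis. Payload 6.8 kg.
Tool frame: the origin (TCP) lies midway between the tips of the shut fingers; the grasp point (between the pads) lies 19 mm behind it; y points along the fingers, x is the direction in which the jaws open and shut, and the axes are right-handed (so a half turn about y gives the same grasp; the last joint's range is limited). The gripper opens to 85 mm and grips with 20 to 120 N. Pads are 22 mm wide; open, the fingers measure 114 mm over their backs; the gripper's body (76 mm by 85 mm) begins 54 mm behind the grasp point. The pads swing forward as they close: fully open they stand 13 mm farther back than shut.
Start: joints at [-0.108, 0.477, 0.022, 1.555, -0.011, 1.109, -0.083], TCP at [0.675, 0, 0.231] pointing down, gripper open.
Joint ranges: [-2.96, 2.96], [-0.34, 2.1], [-1.41, 1.46], [0.24, 2.44], [-1.37, 4.51], [0.17, 1.92], [-2.96, 2.96]. Speed limits (rad/s): [2.39, 2.39, 3.14, 3.14, 3.14, 3.14, 3.14].

## Interface

Orientations are given as a rotation vector (axis times angle).
In Python, from rig import status, optics, order gives the robot as it stands.
- The arm moves only by the shell command python3 -m inch 'ROWS' [FORCE]. ROWS is JSON, a list of rows, each a list of 3 entries, a list of its own where there are three numbers: the shift along the tool's x, y, z in m, then the turn, a rotation vector about the tool's x, y, z in rad, then the finger opening in m, from 0 to 0.0854. In form: [[[x, y, z], [wx, wy, wz], grip], ...]. A call has 1 to 5 rows; each row is the pose to reach, as a shift and turn from the pose measured when the call began, along the tool's axes at that moment; what a row does not reach only later rows make up. A row lasts 1/8 s, in which the tool goes at most 62.5 mm and 10.7 degrees, less where a joint would pass 70% of its speed; a pose out of reach is approached as far as the arm can. A call with a gripper value outside its range is refused whole. The fingers move at their own pace and stop on an object; FORCE is the grip in N (left out, the last holds). Time passes only in rows, so rows that repeat a pose let the fingers close. It gives the time, the measured TCP pose, the force and the opening at its end, in the units of the state.
- status.get_state(): the state, without advancing time (a new reading comes with each control period).
- optics.camera(name): name is "scene" or "side" or "wrist"; returns (picture, depth): 384x512x3 uint8, red, green, blue; 384x512 float32, m along the optical axis (not along the pixel's ray), 0 where there is no reading.
- optics.get_calibration(name): a dict with "K" (3x3 intrinsics, pixels), "distortion" ([k1, k2, p1, p2, k3] as OpenCV has them; the pictures are not rectified), "extrinsics" (4x4, takes a point from camera to world coordinates). Camera axes: x right, y down, z forward; pixel columns grow to the right and rows downward; lengths in m; the calibration is good to about 2 mm. A picture is of the moment at which its call begins: read the wrist's pose just before it. get_calibration takes no time and is no camera call; for the wrist camera it gives the pose at the moment of the call.
- order.hand_in(): hands the job in, once; it reports no verdict.
The state is a dict: "t": time; "joints": joint angles; "qd": joint speeds; "tau": joint torques, N m; "position": TCP position; "ee_rot": TCP orientation; "force": force on the tool from outside, world axes, zero at the start; "ft_torque": the same for the moment, N m; "width": finger opening in m.
Only numpy, scipy, OpenCV 4.12 (cv2) and the standard library are available. Lean on these libraries where they do the work, as an engineer would, in place of code of your own. Each camera call takes 0.05 s, during which the arm holds its last target. There are 200 camera calls.

## Task

Push the length of square steel tube along the bench into the marking-out bay, working its left end in behind the upright clamp post first and then swinging its right end in, until its whole length lies flush against the bay's back fence. Only push it, gently, with the fingertips: do not grip, lift or tip it, and leave the other loose things on the bench where they stand.

Things in the scene. Friction and masses are not known exactly. Their poses are not given: they have to be found in the camera images.
- tube: Loose steel square tube with black end plugs (closed), 220 mm long, 40 x 40 mm section, about 0.4 kg, lying flat on the bench in front of the bay and to its right; slides with plain friction. Origin: middle of its underside; y runs along its length, to the left seen from the robot; x points away from the robot; z up.
- tube_left (a point): Centre of the lower edge of the tube's left end face (110 mm from the tube's origin along +y).
- tube_right (a point): Centre of the lower edge of the tube's right end face (110 mm from the tube's origin along -y).
- bay: Fixed aluminium bay, open towards the robot, no floor: back fence 316 mm long, 40 high, 16 thick; at each end a block 18 mm wide, 40 high, reaching 60 mm from the fence towards the robot. Origin: on the bench, middle of the fence's front face; x into the fence (away from robot), y left along it. The blocks' inner faces lie at y = +140 and -140 mm. A flush tube has its origin at x = -20 mm.
- post: Fixed upright round steel post, 24 mm in diameter, 55 high, in the bay's mouth left of its middle; axis 78 mm in front of the fence (66 mm free behind it), origin at its foot. The gap from post to right end block (176 to 196 mm) is shorter than the tube: it goes in only at an angle (about 20 degrees), left end first, between post and right block, then behind the post.
- coupling: Loose bystander: grey plastic pipe coupling, 54 mm long, 37 mm in diameter, lying left of the work. Origin: middle of its underside. Leave it alone.
- union: Loose bystander: white plastic pipe union, 51 mm long, 40 mm in diameter, lying left of the work and nearer the robot. Origin: middle of its underside. Leave it alone.
- end_cap: Loose bystander: cream plastic pipe end cap, 46 mm in diameter, 33 mm high, standing to the right of the bay. Origin: middle of its underside. Leave it alone.
- can: Loose bystander: upright capacitor can, 48 mm in diameter, 117 mm high, standing left of the work. Origin: middle of its underside. Leave it alone.
Things that resemble listed ones, but are neither listed nor needed, are in the scene too. Leave any blue or red look-alike of the post alone.

How it is judged:
By the outcome, as a careful person would: the job done as asked, in the order asked, and still so for the second after the job is handed in, with the robot touching nothing.
It also fails if it takes over 64 s, if anything falls off the work surface, if the arm or the gripper's body presses on something with over 40 N, if the wrist force passes 120 N, or if a joint passes its speed limit or range.

## Working session

There is one attempt and no reset: what is moved stays moved. The work goes in short steps, Python scripts to look and compute and a shell command to move; the robot and the scene stay as the last step left them, time stands still between calls to the robot, and variables do not carry over. Pictures are saved under pics/ and viewed, about 8 in all and at most 12, crops included, and the job is handed in when it is done.

```bash
ls; mkdir -p pics
cat > h.py <<'E'
import numpy as np, cv2
from rig import status, optics, order
def snap(n,f=None):
    c=optics.get_calibration(n); p,d=optics.camera(n)
    if f: cv2.imwrite('pics/'+f,p[:,:,::-1])
    np.savez('last_'+n+'.npz',p=p,d=d,K=c['K'],D=c['distortion'],E=c['extrinsics'])
    return p,d,c
def ray(c,uv):
    uv=np.array(uv,float).reshape(-1,1,2)
    q=cv2.undistortPoints(uv,np.array(c['K'],float),np.array(c['distortion'],float)).reshape(-1,2)
    E=np.array(c['extrinsics']); 
    return E[:3,3],(np.c_[q,np.ones(len(q))])@E[:3,:3].T
def onplane(c,uv,z):
    o,r=ray(c,uv); return o+r*((z-o[2])/r[:,2])[:,None]
def cloud(c,d):
    h,w=d.shape; v,u=np.mgrid[:h,:w]
    o,r=ray(c,np.c_[u.ravel(),v.ravel()])
    P=o+r*d.ravel()[:,None]; P[d.ravel()==0]=np.nan
    return P.reshape(h,w,3)
E
python3 - <<'E'
from h import *
s=status.get_state(); print({k:np.round(v,3) for k,v in s.items()})
a=snap('scene')[0]; b=snap('side')[0]
for n in('scene','side'):
    c=optics.get_calibration(n); print(n,np.round(c['extrinsics'],3).tolist(),np.round(c['K'],0).tolist())
cv2.imwrite('pics/a.png',cv2.resize(a,(800,600),interpolation=cv2.INTER_CUBIC)[:,:,::-1])
cv2.imwrite('pics/b.png',cv2.resize(b,(800,600))[:,:,::-1])
E
```

```text
pics
{'t': np.float64(0.0), 'joints': array([-0.108,  0.478,  0.022,  1.556, -0.012,  1.109, -0.083]), 'qd': array([-0.   , -0.   ,  0.001,  0.   ,  0.   ,  0.001, -0.001]), 'tau': array([-1.0000e-03, -5.9644e+01,  1.6080e+00, -2.8119e+01,  1.2000e-02,
        9.0000e-03,  0.0000e+00]), 'position': array([ 0.674, -0.   ,  0.23 ]), 'ee_rot': array([-1.571e+00,  1.000e-03,  1.000e-03]), 'force': array([-0.009, -0.508,  0.164]), 'ft_torque': array([ 0.006,  0.079, -0.007]), 'width': np.float64(0.086)}
scene [[0.812, -0.26, 0.522, -0.024], [-0.583, -0.391, 0.712, -0.697], [0.018, -0.883, -0.469, 0.531], [0.0, 0.0, 0.0, 1.0]] [[379.0, 0.0, 258.0], [0.0, 379.0, 189.0], [0.0, 0.0, 1.0]]
side [[-1.0, -0.015, -0.004, 0.515], [-0.006, 0.628, -0.778, 0.782], [0.014, -0.778, -0.628, 0.657], [0.0, 0.0, 0.0, 1.0]] [[375.0, 0.0, 257.0], [0.0, 375.0, 194.0], [0.0, 0.0, 1.0]]
```

View pics/a.png

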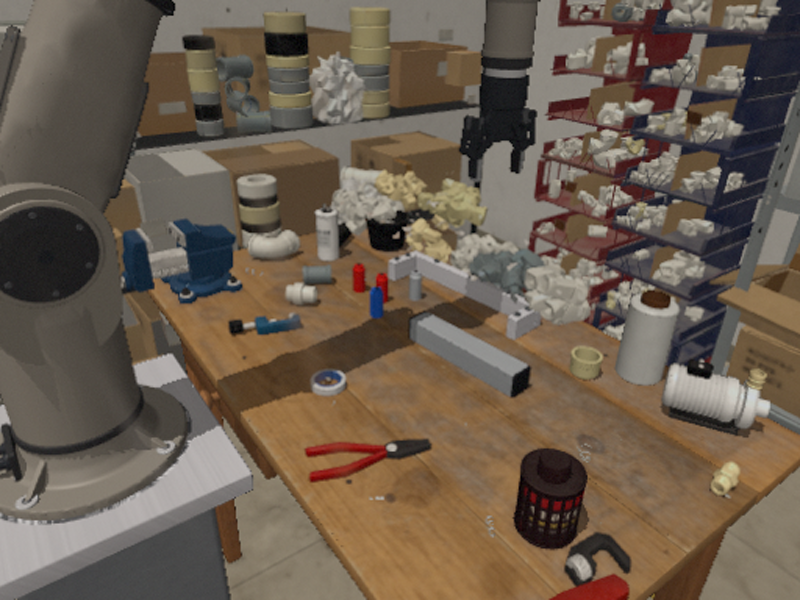

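View pics/b.png

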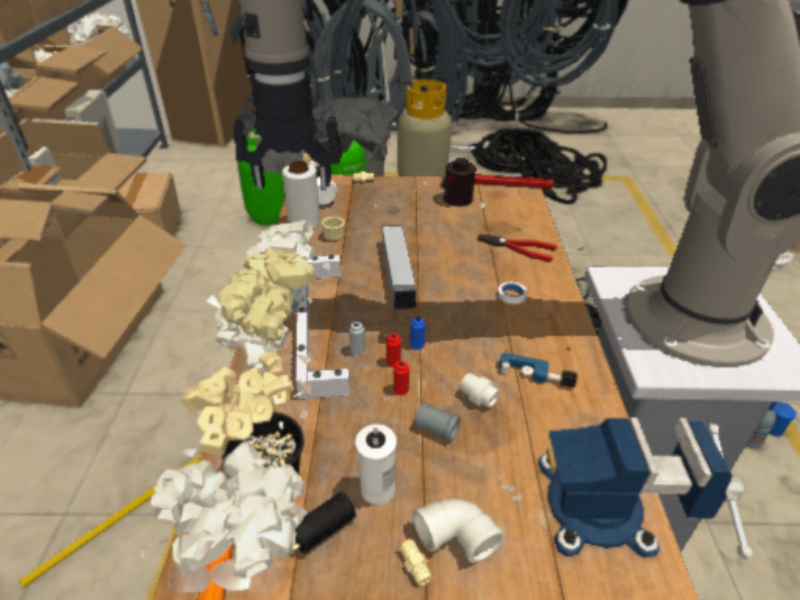

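The scene view shows the tube at (410–525, 320–390), the grey post at (416, 287), the bay fence running from (395, 265) to (525, 320), and red and blue look-alikes at (360–380, 280–300). The side view agrees: tube (398, 265), post (357, 338), bay blocks (325, 265) and (328, 382). Next I'll build a metric top view from depth.

```bash
cat > top.py <<'E'
from h import *
import sys
S=1000
def build(names,x0=0.4,x1=0.9,y0=-0.4,y1=0.3):
    H,W=int((x1-x0)*S),int((y1-y0)*S); im=np.zeros((H,W,3),np.uint8); zb=np.full((H,W),0.004)
    allP=[]
    for n in names:
        z=np.load('last_'+n+'.npz'); c=dict(K=z['K'],distortion=z['D'],extrinsics=z['E'])
        big=4; P=cloud(c,z['d']); 
        P=P.reshape(-1,3); C=z['p'].reshape(-1,3)
        m=np.isfinite(P[:,0])&(P[:,2]<0.15)&(P[:,0]>x0)&(P[:,0]<x1)&(P[:,1]>y0)&(P[:,1]<y1)
        P=P[m];C=C[m]; allP.append(np.c_[P,C])
    A=np.vstack(allP); A=A[np.argsort(A[:,2])]
    for x,y,zz,r,g,b in A:
        i=int((x1-x)*S); j=int((y1-y)*S); im[max(0,i-1):i+2,max(0,j-1):j+2]=(b,g,r)
    return im,A
E
python3 - <<'E'
from top import *
ims=[]
for n in ('scene','side'):
    im,A=build([n]); np.save('A_'+n+'.npy',A)
    for k in range(0,500,100): cv2.line(im,(0,k),(10,k),(0,255,255),1)
    for k in range(0,700,100): cv2.line(im,(k,0),(k,10),(0,255,255),1)
    ims.append(im[:,:])
o=np.vstack(ims); cv2.imwrite('pics/top.png',cv2.resize(o,None,fx=.6,fy=.6,interpolation=cv2.INTER_AREA))
for n in ('scene','side'):
    A=np.load('A_'+n+'.npy')
    # tube top
    m=(abs(A[:,2]-0.04)<0.006)
    im=np.zeros((500,700),np.uint8)
    im[((.9-A[m,0])*1000).astype(int).clip(0,499),((.3-A[m,1])*1000).astype(int).clip(0,699)]=255
    im=cv2.morphologyEx(im,cv2.MORPH_CLOSE,np.ones((7,7)))
    for c in cv2.findContours(im,cv2.RETR_EXTERNAL,cv2.CHAIN_APPROX_NONE)[0]:
        if cv2.contourArea(c)>300:
            (u,v),wh,a=cv2.minAreaRect(c); print(n,round(.9-v/1000,3),round(.3-u/1000,3),np.round(wh),round(a,1))
E
```

```text
scene 0.518 -0.126 [ 43. 222.] 83.1
scene 0.667 0.072 [ 72. 270.] 68.8
scene 0.697 -0.135 [ 37. 150.] 24.3
side 0.518 -0.123 [ 41. 220.] 82.7
side 0.633 0.187 [50. 86.] 17.5
side 0.656 -0.108 [54. 17.] 81.9
side 0.673 0.074 [ 23. 143.] 82.2
side 0.682 0.293 [46. 13.] 90.0
side 0.753 0.125 [26. 64.] 29.5
```

View pics/top.png

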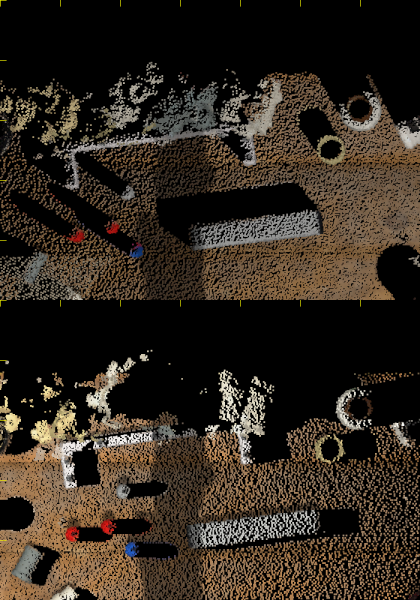

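The top view (0.6 px/mm, x up, y left) shows the tube spanning about (190–320, 215–245). The bay fence runs from (75, 150) to (250, 128), the post is at (125, 190), red posts at (78, 237) and (113, 228), and blue at (137, 253). Next I'll fit the bay and post.

```bash
cat > fit.py <<'E'
from h import *
from scipy.optimize import least_squares
def circ(P,r,x0):
    f=least_squares(lambda q:np.hypot(P[:,0]-q[0],P[:,1]-q[1])-r,x0,loss='soft_l1',f_scale=.002); return f.x
def line(P):
    vx,vy,x,y=cv2.fitLine(P.astype(np.float32),cv2.DIST_HUBER,0,.01,.01).ravel(); return np.array([x,y]),np.array([vx,vy])*np.sign(vy)
E
python3 - <<'E'
from fit import *
S=np.load('A_scene.npy');T=np.load('A_side.npy')
for n,A in(('sc',S),('si',T)):
    m=(A[:,2]>.012)&(A[:,2]<.046)&(np.hypot(A[:,0]-.582,A[:,1]-.092)<.03)
    print(n,'post',m.sum(),circ(A[m],.012,[.585,.09]), 'ztop',A[(np.hypot(A[:,0]-.582,A[:,1]-.092)<.03),2].max())
    for nm,(x,y) in dict(red1=(.505,.17),red2=(.52,.112),blue=(.478,.072)).items():
        m=(A[:,2]>.012)&(A[:,2]<.05)&(np.hypot(A[:,0]-x,A[:,1]-y)<.03)
        if m.sum()>5: print(n,nm,circ(A[m],.012,[x+.005,y]))
p0=np.array([.65,.167]);d=np.array([-.037,.275]);d/=np.hypot(*d);nrm=np.array([d[1],-d[0]])
for n,A in(('sc',S),('si',T)):
  for nm,z0,z1 in(('face',.008,.035),('top',.037,.045)):
    q=A[:,:2]-p0;s=q@d;t=q@nrm
    m=(A[:,2]>z0)&(A[:,2]<z1)&(s>-.28)&(s<-.01)&(abs(t)<.022)
    if m.sum()<20: continue
    x,v=line(A[m,:2]); print(n,nm,m.sum(),'x at y=.02',x+v*(.02-x[1])/v[1],'yaw',np.degrees(np.arctan2(-v[0],v[1])),'t pct',np.percentile(t[m],[5,50,95]))
  # blocks: gray points at front of fence
  for nm,s0,s1 in(('L',-.03,.04),('R',-.32,-.25)):
    m=(A[:,2]>.008)&(A[:,2]<.045)&(s>s0)&(s<s1)&(t<-.01)&(t>-.062)
    print(n,nm,m.sum(),'s',np.percentile(s[m],[3,20,50,80,97]).round(4),'t min',t[m].min().round(4))
E
```

```text
sc post 82 [0.58211108 0.09132746] ztop 0.056581152873482754
sc red1 [0.51104089 0.17615971]
sc red2 [0.52396429 0.11744617]
sc blue [0.48511948 0.076865  ]
si post 99 [0.58119862 0.0906954 ] ztop 0.05602225679474182
si red1 [0.51042983 0.1962607 ]
si red2 [0.52228912 0.11590318]
si blue [0.48388937 0.07568685]
sc face 511 x at y=.02 [0.6702268 0.02     ] yaw 7.5134587 t pct [-0.00202602  0.00047823  0.00302927]
sc top 269 x at y=.02 [0.674655 0.02    ] yaw 6.6333203 t pct [-0.0061828   0.00387583  0.01679425]
sc L 174 s [0.0097 0.0114 0.0133 0.0203 0.0281] t min -0.0619
sc R 232 s [-0.2879 -0.2865 -0.2849 -0.2772 -0.2703] t min -0.0618
si face 39 x at y=.02 [0.66198856 0.02      ] yaw 3.5080168 t pct [-0.0204361  -0.01424232 -0.00044176]
si top 266 x at y=.02 [0.6721911 0.02     ] yaw 3.4188485 t pct [-0.01276068  0.00657118  0.01424914]
si L 326 s [0.0157 0.0237 0.0292 0.0304 0.0316] t min -0.0603
si R 191 s [-0.2806 -0.2727 -0.2687 -0.2672 -0.2653] t min -0.0606
```

```bash
python3 -m inch '[[[-0.06,0,-0.01],[0,0,0],0],[[-0.12,0,-0.02],[0,0,0],0],[[-0.18,0,-0.03],[0,0,0],0],[[-0.222,0,-0.037],[0,0,0],0],[[-0.222,0,-0.037],[0,0,0],0]]' 30
python3 -m inch '[[[0,0.05,0],[0,0,0],0],[[0,0.1,0],[0,0,0],0],[[0,0.15,0],[0,0,0],0],[[0,0.19,0],[0,0,0],0],[[0,0.19,0],[0,0,0],0]]'
```

```text
t: 0.72
position: [0.4493, -0.0379, 0.2305]
ee_rot: [-1.571, 0.004, 0.002]
force: [0.9, 0.3, 0.2]
width: 0.0
t: 1.35
position: [0.4471, -0.0377, 0.0381]
ee_rot: [-1.571, 0.008, 0.007]
force: [0.5, -0.4, 0.1]
width: 0.0002
```

```bash
python3 -m inch '[[[0,0.013,0],[0,0,0],0],[[0,0.026,0],[0,0,0],0],[[0.008,0.026,0],[0,0,0],0],[[0.016,0.026,0],[0,0,0],0],[[0.022,0.026,0],[0,0,0],0]]'
python3 -m inch '[[[0.006,0,0],[0,0,0],0],[[0.012,0,0],[0,0,0],0],[[0.018,0,0],[0,0,0],0],[[0.024,0,0],[0,0,0],0],[[0.030,0,0],[0,0,0],0]]'
cat > tube.py <<'E'
from h import *
import sys
O=np.array([.6675,.0402]); TH=np.radians(7.55)
BX=np.array([np.cos(TH),np.sin(TH)]); BY=np.array([-np.sin(TH),np.cos(TH)])
tobay=lambda p:np.c_[(p-O)@BX,(p-O)@BY]
frombay=lambda b:O+np.atleast_2d(b)@np.array([BX,BY])
def tube(n,s=None,f=None,zlo=.033,zhi=.046,fence=-.004):
    p,d,c=snap(n,f); P=cloud(c,d).reshape(-1,3); C=p.reshape(-1,3).astype(int)
    with np.errstate(invalid='ignore'):
        b=tobay(P[:,:2]); sat=C.max(1)-C.min(1)
        m=(P[:,2]>zlo)&(P[:,2]<zhi)&(sat<30)&(b[:,0]<fence)&(b[:,0]>-.26)&(b[:,1]>-.32)&(b[:,1]<.14)
        m&=~((b[:,0]>-.065)&(abs(b[:,1])>.135))&(np.hypot(b[:,0]+.078,b[:,1]-.062)>.018)
    Q=(b[m]*1000).astype(int)+400
    im=np.zeros((800,800),np.uint8); im[Q[:,0],Q[:,1]]=255
    im=cv2.morphologyEx(im,cv2.MORPH_CLOSE,np.ones((9,9)))
    cs=cv2.findContours(im,cv2.RETR_EXTERNAL,cv2.CHAIN_APPROX_NONE)[0]; k=max(cs,key=cv2.contourArea)
    r=cv2.minAreaRect(k); bx=cv2.boxPoints(r)-400 # (y,x)
    (v,u),(w,h),a=r
    e=[bx[1]-bx[0],bx[2]-bx[1]]; e=max(e,key=np.linalg.norm); e=e*np.sign(e[0])
    ang=-np.degrees(np.arctan2(e[1],e[0]))
    print(n,'bay x,y mm',round(u-400,1),round(v-400,1),'yaw',round(float(ang),1),'size',round(w),round(h),'corners xy',np.round(bx[:,::-1]).astype(int).tolist())
if __name__=='__main__':
    for n in sys.argv[1:]: tube(n)
    st=status.get_state(); print('tcp bay',tobay(st['position'][None,:2]).round(4),st['position'][2].round(4),'t',round(st['t'],2),'F',st['force'].round(1))
E
python3 tube.py scene side
```

```text
t: 1.98
position: [0.4703, -0.0377, 0.0125]
ee_rot: [-1.571, 0.007, 0.005]
force: [-0.6, 0.1, -1.0]
width: 0.0
t: 2.6
position: [0.5004, -0.0377, 0.0123]
ee_rot: [-1.571, 0.007, 0.006]
force: [-2.9, 0.9, 2.5]
width: 0.0002
scene bay x,y mm -164.3 -151.2 yaw -4.8 size 217 66 corners xy [[-140, -262], [-206, -257], [-188, -40], [-122, -46]]
side bay x,y mm -145.6 -68.0 yaw -10.9 size 62 46 corners xy [[-129, -103], [-174, -94], [-162, -33], [-117, -42]]
tcp bay [[-0.1748 -0.0555]] 0.0123 t 2.7 F [-0.   0.  -0.4]
```

Run:
```python
from tube import *
for n in('scene','side'):
    z=np.load(f'last_{n}.npz');c=dict(K=z['K'],distortion=z['D'],extrinsics=z['E']);P=cloud(c,z['d']).reshape(-1,3);C=z['p'].reshape(-1,3).astype(int);b=tobay(P[:,:2])
    m=(P[:,2]>.033)&(P[:,2]<.046)&(b[:,0]<-.1)&(b[:,0]>-.22)&(b[:,1]>-.3)&(b[:,1]<-.02)
    i=np.round((b[m,1]+.3)*1000/28).astype(int)
    for k in range(11):
        j=i==k
        if j.sum(): print(n,-300+28*k,j.sum(),'x',np.percentile(b[m,0][j]*1000,[0,5,50,95,100]).round(),'V',np.percentile(C[m].max(1)[j],[5,25,50,95]),'sat',np.median((C.max(1)-C.min(1))[m][j]))
```

```text
scene -272 12 x [-176. -175. -168. -161. -161.] V [17.   18.75 22.5  76.25] sat 4.5
scene -244 150 x [-200. -197. -180. -160. -154.] V [ 19.45 104.25 148.   151.  ] sat 2.0
scene -216 133 x [-195. -192. -176. -155. -150.] V [110.8 148.  149.  151. ] sat 2.0
scene -188 128 x [-189. -187. -171. -150. -146.] V [110.05 148.   149.   151.  ] sat 2.0
scene -160 123 x [-183. -181. -166. -144. -143.] V [113.4 146.5 149.  151. ] sat 2.0
scene -132 113 x [-177. -176. -160. -139. -136.] V [109. 142. 148. 151.] sat 2.0
scene -104 104 x [-173. -171. -156. -133. -129.] V [ 80.15  98.5  135.   151.  ] sat 2.0
scene -76 122 x [-185. -180. -155. -129. -125.] V [65.1 81.  83.  89. ] sat 1.0
scene -48 60 x [-191. -190. -157. -128. -123.] V [24.95 29.   68.   88.  ] sat 1.0
side -188 1 x [-148. -148. -148. -148. -148.] V [102. 102. 102. 102.] sat 38.0
side -160 1 x [-149. -149. -149. -149. -149.] V [165. 165. 165. 165.] sat 4.0
side -132 14 x [-160. -159. -153. -148. -147.] V [121.65 129.25 137.5  175.7 ] sat 3.0
side -104 12 x [-163. -162. -146. -129. -129.] V [ 97.1   99.75 118.5  178.7 ] sat 3.5
side -76 51 x [-160. -157. -136. -124. -123.] V [ 92.  100.5 106.  110.5] sat 2.0
side -48 130 x [-187. -183. -148. -123. -119.] V [ 25.45  52.   102.5  118.  ] sat 2.0
```

```bash
sed -i 's/(sat<30)&/(sat<30)\&(C.max(1)>55)\&/' tube.py
python3 -m inch '[[[0.005,0,0],[0,0,0],0],[[0.010,0,0],[0,0,0],0],[[0.015,0,0],[0,0,0],0],[[0.020,0,0],[0,0,0],0],[[0.023,0,0],[0,0,0],0]]'
python3 -m inch '[[[-0.01,0,0],[0,0,0],0],[[-0.03,0,0],[0,0,0],0],[[-0.03,0,0],[0,0,0],0]]'
python3 tube.py scene side
```

```text
t: 3.32
position: [0.5249, -0.0379, 0.0122]
ee_rot: [-1.571, 0.005, 0.004]
force: [-3.0, 0.9, 2.2]
width: -0.0
t: 3.7
position: [0.4933, -0.0381, 0.0123]
ee_rot: [-1.572, 0.007, 0.005]
force: [0.4, -0.5, -0.2]
width: -0.0003
scene bay x,y mm -149.0 -152.9 yaw -20.3 size 219 41 corners xy [[-167, -263], [-206, -248], [-130, -43], [-92, -58]]
side bay x,y mm -126.7 -91.0 yaw -20.2 size 92 40 corners xy [[-124, -141], [-161, -127], [-130, -41], [-92, -55]]
tcp bay [[-0.1807 -0.0549]] 0.0127 t 3.8 F [0.1 0.1 0.9]
```

```bash
python3 -m inch '[[[-0.01,0,-0.025],[0,0.05,0],0],[[-0.012,0,-0.05],[0,0.1,0],0],[[-0.012,0,-0.075],[0,0.15,0],0],[[-0.003,0,-0.085],[0,0.2,0],0],[[-0.003,0,-0.085],[0,0.2,0],0]]'
python3 -m inch '[[[0.007,0,0],[0,0,0],0],[[0.014,0,0],[0,0,0],0],[[0.020,0,0],[0,0,0],0],[[0.026,0,0],[0,0,0],0],[[0.032,0,0],[0,0,0],0]]'
python3 tube.py scene side
```

```text
t: 4.42
position: [0.4944, -0.1231, 0.0129]
ee_rot: [-1.566, 0.16, -0.157]
force: [-0.8, 0.2, 0.7]
width: -0.0002
t: 5.05
position: [0.5236, -0.1287, 0.0125]
ee_rot: [-1.566, 0.164, -0.152]
force: [-7.1, 2.2, 6.2]
width: 0.0001
scene bay x,y mm -149.6 -206.9 yaw -7.7 size 123 60 corners xy [[-128, -272], [-188, -264], [-171, -142], [-112, -150]]
side bay x,y mm -120.0 -119.1 yaw -21.4 size 140 46 corners xy [[-124, -193], [-167, -176], [-116, -45], [-73, -62]]
tcp bay [[-0.1635 -0.1489]] 0.0126 t 5.15 F [-4.9  0.7  2. ]
```

```bash
python3 -m inch '[[[0.005,0,0],[0,0,0],0],[[0.010,0,0],[0,0,0],0],[[0.015,0,0],[0,0,0],0],[[0.020,0,0],[0,0,0],0],[[0.022,0,0],[0,0,0],0]]'
python3 -m inch '[[[-0.015,0,0],[0,0,0],0],[[-0.025,-0.05,-0.02],[0,0,0],0.008],[[-0.025,-0.09,-0.05],[0,0,0],0.008],[[-0.025,-0.09,-0.09],[0,0,0],0.008],[[-0.025,-0.09,-0.12],[0,0,0],0.008]]'
python3 tube.py scene side
```

```text
t: 5.78
position: [0.5455, -0.1329, 0.0122]
ee_rot: [-1.566, 0.163, -0.152]
force: [-6.7, 1.1, 3.5]
width: -0.0002
t: 6.4
position: [0.4975, -0.247, 0.1034]
ee_rot: [-1.566, 0.162, -0.154]
force: [0.2, -0.3, -0.2]
width: 0.0083
scene bay x,y mm -111.5 -163.5 yaw -19.3 size 215 42 corners xy [[-127, -272], [-167, -258], [-96, -55], [-56, -69]]
side bay x,y mm -110.7 -162.5 yaw -19.4 size 219 40 corners xy [[-128, -272], [-166, -259], [-93, -53], [-55, -66]]
tcp bay [[-0.2079 -0.2647]] 0.1029 t 6.5 F [ 0.3  0.4 -0. ]
```

```bash
python3 -m inch '[[[0.03,0,-0.01],[0,0,0],0.008],[[0.057,0,-0.015],[0,0,0],0.008],[[0.057,0.045,-0.015],[0,0,0],0.008],[[0.057,0.09,-0.012],[0,0,0],0.008],[[0.057,0.09,-0.011],[0,0,0],0.008]]'
python3 -m inch '[[[0,0,0.006],[0,0,0],0.008],[[0,0,0.012],[0,0,0],0.008],[[0,0,0.020],[0,0,0],0.008],[[0,0,0.028],[0,0,0],0.008],[[0,0,0.036],[0,0,0],0.008]]'
python3 -m inch '[[[0,0,0.008],[0,0,0],0.008],[[0,0,0.016],[0,0,0],0.008],[[0,0,0.024],[0,0,0],0.008],[[0,0,0.032],[0,0,0],0.008],[[0,0,0.040],[0,0,0],0.008]]'
python3 tube.py scene side
python3 - <<'E'
import numpy as np,cv2
a=np.load('last_scene.npz')['p'];b=np.load('last_side.npz')['p']
o=np.hstack([a[150:300,200:400],b[100:250,150:350]]);cv2.imwrite('pics/c.png',cv2.resize(o,(800,300))[:,:,::-1])
E
```

```text
t: 7.12
position: [0.5465, -0.2694, 0.0094]
ee_rot: [-1.565, 0.171, -0.15]
force: [-0.2, -1.0, 0.5]
width: 0.0084
t: 7.75
position: [0.5547, -0.2364, 0.0111]
ee_rot: [-1.568, 0.17, -0.154]
force: [-1.5, -6.1, 4.0]
width: 0.0076
t: 8.38
position: [0.5635, -0.1984, 0.0119]
ee_rot: [-1.57, 0.169, -0.157]
force: [-1.2, -6.5, 4.9]
width: 0.008
scene bay x,y mm -82.1 -86.7 yaw -20.6 size 171 42 corners xy [[-92, -174], [-132, -159], [-72, 1], [-32, -14]]
side bay x,y mm -90.6 -109.8 yaw -19.2 size 227 40 corners xy [[-109, -223], [-147, -210], [-72, 4], [-35, -9]]
tcp bay [[-0.1339 -0.2213]] 0.0116 t 8.47 F [ 0.1 -1.2  1.4]
```

View pics/c.png

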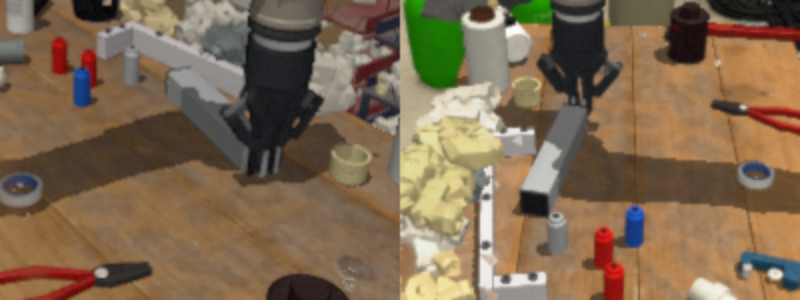

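The tube's left end (155, 85 in the left crop; 537, 205 in the right crop) is heading cleanly between the grey post and the right block. I'll keep going.

```bash
python3 -m inch '[[[0,0,0.008],[0,0,0],0.008],[[0,0,0.016],[0,0,0],0.008],[[0,0,0.024],[0,0,0],0.008],[[0,0,0.032],[0,0,0],0.008],[[0,0,0.040],[0,0,0],0.008]]'
python3 tube.py scene side
python3 -m inch '[[[0,0,0.007],[0,0,0],0.008],[[0,0,0.014],[0,0,0],0.008],[[0,0,0.021],[0,0,0],0.008],[[0,0,0.028],[0,0,0],0.008],[[0,0,0.035],[0,0,0],0.008]]'
python3 tube.py scene side
```

```text
t: 9.1
position: [0.5721, -0.1573, 0.0115]
ee_rot: [-1.569, 0.168, -0.155]
force: [-1.5, -5.3, 3.4]
width: 0.008
scene bay x,y mm -65.5 -40.9 yaw -19.8 size 156 42 corners xy [[-72, -121], [-112, -107], [-59, 39], [-19, 25]]
side bay x,y mm -77.5 -72.3 yaw -20.4 size 232 42 corners xy [[-98, -188], [-138, -173], [-57, 44], [-17, 29]]
tcp bay [[-0.12   -0.1818]] 0.0114 t 9.2 F [ 0.2 -1.2  0.9]
t: 9.82
position: [0.5795, -0.1214, 0.0114]
ee_rot: [-1.568, 0.167, -0.154]
force: [-1.8, -4.8, 3.9]
width: 0.008
scene bay x,y mm -51.4 -1.4 yaw -19.4 size 148 42 corners xy [[-56, -78], [-96, -64], [-47, 75], [-7, 61]]
side bay x,y mm -65.0 -37.0 yaw -19.4 size 226 40 corners xy [[-83, -150], [-122, -137], [-47, 76], [-9, 63]]
tcp bay [[-0.108  -0.1473]] 0.0113 t 9.93 F [ 0.6 -1.3  0.6]
```

```bash
python3 -m inch '[[[0,0,0.006],[0,0,0],0.008],[[0,0,0.012],[0,0,0],0.008],[[0,0,0.018],[0,0,0],0.008],[[0,0,0.020],[0,0,0],0.008]]'
python3 tube.py scene side
```

```text
t: 10.42
position: [0.5839, -0.1, 0.0112]
ee_rot: [-1.566, 0.165, -0.152]
force: [-1.3, -5.1, 3.6]
width: 0.0081
scene bay x,y mm -46.8 13.9 yaw -19.5 size 159 41 corners xy [[-54, -68], [-93, -54], [-40, 96], [-1, 82]]
side bay x,y mm -58.2 -17.5 yaw -19.0 size 225 41 corners xy [[-75, -131], [-114, -117], [-41, 96], [-2, 82]]
tcp bay [[-0.1013 -0.1278]] 0.0112 t 10.53 F [-1.  -3.1  1.9]
```

```bash
python3 -m inch '[[[0,0,0.005],[0,0,0],0.008],[[0,0,0.009],[0,-0.01,0],0.008],[[0,0,0.013],[0,-0.02,0],0.008],[[0,0,0.017],[0,-0.03,0],0.008],[[0,0,0.019],[0,-0.03,0],0.008]]'
python3 tube.py scene side
```

```text
t: 11.15
position: [0.5877, -0.0816, 0.0112]
ee_rot: [-1.568, 0.142, -0.129]
force: [0.2, -6.5, 3.4]
width: 0.0082
scene bay x,y mm -44.5 32.0 yaw -18.4 size 160 41 corners xy [[-50, -50], [-89, -37], [-39, 114], [0, 101]]
side bay x,y mm -54.3 3.5 yaw -17.9 size 223 40 corners xy [[-69, -109], [-108, -96], [-39, 116], [-1, 103]]
tcp bay [[-0.095 -0.11 ]] 0.0112 t 11.25 F [-0.3 -4.4  3.2]
```

```bash
python3 -m inch '[[[0,0,-0.012],[0,0,0],0.008],[[0,-0.03,-0.015],[0,0,0],0],[[0,-0.06,-0.015],[0,0,0],0],[[-0.03,-0.06,0.01],[0,0,0],0],[[-0.045,-0.06,0.038],[0,-0.14,0],0]]'
python3 tube.py scene side
```

```text
t: 11.88
position: [0.5489, -0.0354, 0.0714]
ee_rot: [-1.571, 0.031, -0.016]
force: [0.6, 0.6, 0.2]
width: -0.0002
scene bay x,y mm -71.0 -51.6 yaw -19.4 size 103 43 corners xy [[-68, -107], [-108, -93], [-74, 4], [-34, -10]]
side bay x,y mm -53.1 6.0 yaw -18.1 size 219 41 corners xy [[-68, -104], [-106, -92], [-38, 117], [0, 104]]
tcp bay [[-0.127  -0.0555]] 0.0712 t 11.97 F [0.7 0.9 0.2]
```

```bash
python3 -m inch '[[[0,0.03,-0.008],[0,0,0],0],[[0,0.059,-0.010],[0,0,0],0],[[0.006,0.059,-0.009],[0,0,0],0],[[0.012,0.059,-0.008],[0,0,0],0],[[0.018,0.059,-0.007],[0,0,0],0]]'
python3 -m inch '[[[0.005,0,0.001],[0,0,0],0],[[0.011,0,0.002],[0,0,0],0],[[0.017,0,0.003],[0,0,0],0],[[0.023,0,0.004],[0,0,0],0],[[0.028,0,0.005],[0,0,0],0]]'
python3 tube.py side
```

```text
t: 12.6
position: [0.5673, -0.0388, 0.013]
ee_rot: [-1.568, 0.026, -0.012]
force: [-1.4, -0.2, 0.2]
width: 0.0001
t: 13.22
position: [0.5957, -0.0345, 0.0128]
ee_rot: [-1.568, 0.026, -0.012]
force: [-3.6, -2.6, 0.8]
width: 0.0001
side bay x,y mm -45.4 11.9 yaw -8.2 size 215 59 corners xy [[-32, -99], [-90, -90], [-59, 123], [-1, 114]]
tcp bay [[-0.0801 -0.0644]] 0.0129 t 13.28 F [-0.3 -0.7 -0.3]
```

```bash
python3 -m inch '[[[0.004,0,0.001],[0,0,0],0],[[0.008,0,0.001],[0,0,0],0],[[0.012,0,0.002],[0,0,0],0],[[0.016,0,0.003],[0,0,0],0]]'
python3 tube.py side
python3 - <<'E'
import numpy as np,cv2
b=np.load('last_side.npz')['p']
cv2.imwrite('pics/d.png',cv2.resize(b[140:270,150:310],(800,650)[0:2],interpolation=cv2.INTER_CUBIC)[:600,:,::-1])
E
```

```text
t: 13.78
position: [0.6129, -0.0317, 0.0127]
ee_rot: [-1.568, 0.025, -0.013]
force: [-2.5, -0.9, 0.2]
width: 0.0
side bay x,y mm -34.7 11.7 yaw -3.8 size 217 58 corners xy [[-13, -98], [-71, -95], [-56, 122], [1, 118]]
tcp bay [[-0.0629 -0.0639]] 0.0128 t 13.82 F [ 0.1 -0.8 -0.5]
```

View pics/d.png

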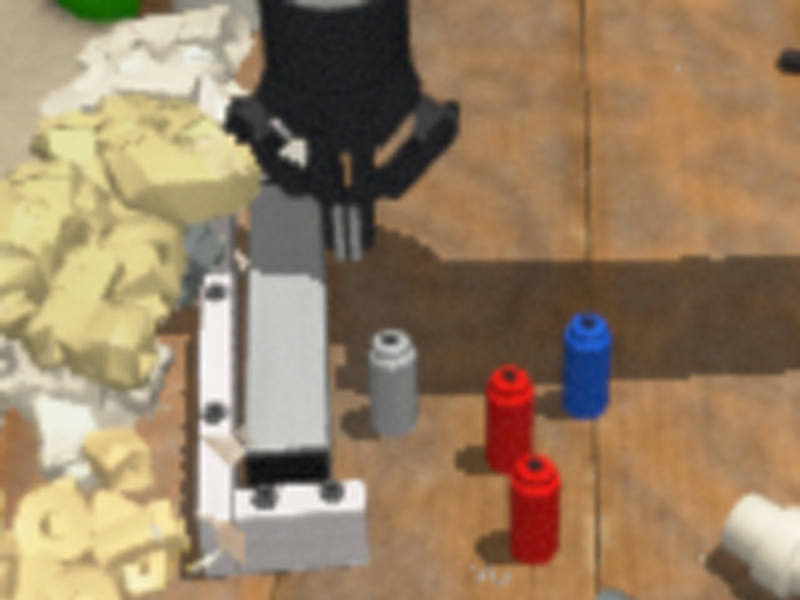

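The side crop shows the tube behind the post, nearly parallel to the fence, with a gap of about 8 mm (240, 370). The bystanders haven't moved. Next I'll push near the middle.

```bash
python3 -m inch '[[[-0.010,0,0],[0,0,0],0],[[-0.016,0,0.025],[0,-0.08,0],0],[[-0.018,0,0.050],[0,-0.15,0],0],[[-0.012,0,0.051],[0,-0.15,0],0],[[-0.008,0,0.052],[0,-0.15,0],0]]'
python3 tube.py side scene
python3 -m inch '[[[0.004,0,0],[0,0,0],0],[[0.008,0,0],[0,0,0],0],[[0.012,0,0],[0,0,0],0]]'
python3 tube.py side
```

```text
t: 14.45
position: [0.6076, 0.0215, 0.0132]
ee_rot: [-1.565, -0.095, 0.104]
force: [0.6, -0.7, -0.8]
width: -0.0003
side bay x,y mm -31.2 32.0 yaw -0.4 size 178 47 corners xy [[-8, -57], [-55, -57], [-54, 121], [-7, 121]]
scene bay x,y mm -26.9 -52.3 yaw 14.2 size 64 96 corners xy [[-46, -107], [-70, -14], [-8, 2], [16, -91]]
tcp bay [[-0.062  -0.0117]] 0.013 t 14.55 F [0.3 0.6 0.2]
t: 14.92
position: [0.6152, 0.0205, 0.0125]
ee_rot: [-1.567, -0.085, 0.109]
force: [-18.1, -1.8, 14.7]
width: 0.0
side bay x,y mm -32.4 36.4 yaw 0.4 size 56 167 corners xy [[-60, -47], [-61, 120], [-5, 120], [-4, -47]]
tcp bay [[-0.0545 -0.0128]] 0.0124 t 14.97 F [-12.7  -1.1  11.4]
```

```bash
python3 -m inch '[[[-0.012,0,0],[0,0,0],0],[[-0.025,0,0],[0,0,0],0],[[-0.03,-0.05,0],[0,0,0],0],[[-0.05,-0.11,0],[0,0,0],0],[[-0.10,-0.16,0],[0,0,0],0]]'
python3 tube.py side scene
python3 - <<'E'
import numpy as np,cv2
b=np.load('last_side.npz')['p'];a=np.load('last_scene.npz')['p']
o=np.vstack([cv2.resize(b[140:265,150:310],(640,500))[100:],cv2.resize(a[150:240,235:365],(640,400))[200:][:200] if 0 else cv2.resize(a[150:225,235:355],(640,200*2))[:200]])
cv2.imwrite('pics/e.png',np.vstack([cv2.resize(b[150:260,170:300],(400,338)),cv2.resize(a[145:215,235:355],(400,233))])[:,:,::-1])
from tube import *
# near-face line & gap from side view top points
for n in('side','scene'):
    z=np.load(f'last_{n}.npz');c=dict(K=z['K'],distortion=z['D'],extrinsics=z['E']);P=cloud(c,z['d']).reshape(-1,3);bb=tobay(P[:,:2])*1000
    m=(P[:,2]>.033)&(P[:,2]<.046)&(bb[:,0]<20)&(bb[:,0]>-60)
    for y in range(-130,135,20):
        j=m&(abs(bb[:,1]-y)<10)
        if j.sum()>3: print(n,y,j.sum(),np.percentile(bb[j,0],[2,10,50,98]).round(1))
E
```

```text
t: 15.6
position: [0.5257, 0.0087, 0.17]
ee_rot: [-1.566, -0.088, 0.106]
force: [0.4, -0.4, 0.1]
width: 0.0001
side bay x,y mm -22.7 11.0 yaw 0.3 size 37 218 corners xy [[-40, -98], [-42, 120], [-5, 120], [-4, -98]]
scene bay x,y mm -23.5 2.5 yaw -0.0 size 39 239 corners xy [[-43, -117], [-43, 122], [-4, 122], [-4, -117]]
tcp bay [[-0.147  -0.0133]] 0.1722 t 15.7 F [ 0.9  0.1 -0.2]
side -130 21 [-57.  -52.4 -38.2  -5.1]
side -90 34 [-39.7 -36.9 -27.2 -16.6]
side -70 62 [-39.1 -36.3 -20.1   4. ]
side -50 81 [-39.5 -35.8 -17.    7.7]
side -30 83 [-40.4 -37.8 -19.4   6.5]
side -10 105 [-39.7 -34.8 -11.6  18.6]
side 10 118 [-39.2 -34.2 -10.   14. ]
side 30 116 [-40.2 -35.9 -13.5  13.8]
side 50 126 [-40.4 -35.7 -13.5  13.4]
side 70 122 [-39.7 -35.  -13.3  13.3]
side 90 131 [-39.2 -34.5 -12.9  13. ]
side 110 116 [-40.7 -36.4 -20.9  12.6]
side 130 57 [-38.1 -28.6   3.3  12.6]
scene -130 23 [-17.6  -1.7   0.8   5.6]
scene -110 38 [-38.8 -28.1  -0.7  16.2]
scene -90 99 [-40.5 -39.2 -16.7  15.1]
scene -70 74 [-42.2 -39.9 -18.6  14.6]
scene -50 82 [-41.8 -39.3 -15.8  19. ]
scene -30 78 [-41.6 -39.6 -17.6  14.4]
scene -10 66 [-41.5 -39.6 -22.   14.7]
scene 10 64 [-41.3 -39.6 -22.8  12.3]
scene 30 65 [-41.3 -39.9 -18.   13.8]
scene 50 65 [-41.5 -40.1 -20.6  13.6]
scene 70 65 [-41.4 -40.4 -22.5  12.9]
scene 90 61 [-41.  -39.7 -19.1  11.6]
scene 110 53 [-40.7 -39.6 -19.2  11.2]
scene 130 39 [-53.6 -40.6  -4.2  13.1]
```

View pics/e.png

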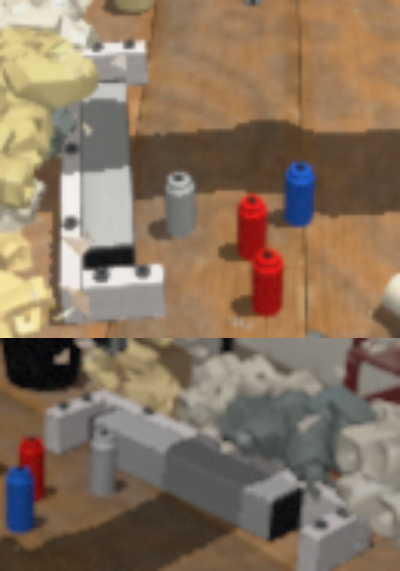

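The tube lies against the fence. Its near face measures 39 to 42 mm from the fence line along its length in both views, and the robot is clear.

```bash
python3 -c "
from rig import order; print(order.hand_in())"
```

```text
the job is handed in; nothing more can be done
None
```

The tube now lies flush against the bay's back fence along its whole length, and the job is handed in. I pushed it only with the fingertips. First I turned it about 20° and slid it in, left end first, between the post and the right block and then behind the post. Then I swung the right end in and pressed the middle home with about 18 N.

- **Flush:** both camera views put the tube's near face about 39–42 mm from the fence line along its length (40 mm is flush), and its yaw relative to the fence at 0.0° and 0.3°. The outline fit put its middle at −23 mm instead of −20 mm. That fit left out the last 4 mm next to the fence, so I relied on the near-face reading.
- **Position along the fence:** the tube's left end is at about y = +115 to +120 mm, clear of both end blocks.
- **Time and force:** about 15.7 s of the 64 s was used. The highest force read at the end of a move was about 18 N; force was not logged within moves.
- **Bystanders:** in the last pictures the red and blue look-alikes stood where they began. The coupling, union, end cap and can were not re-measured at the end, but the arm's path stayed well away from them.

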